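Ready the dispenser: load the full cartridge box

ROBOT

A 7-joint arm with a two-finger parallel gripper is mounted at the origin on the work surface. World frame = base frame: x ahead of the robot, y to its left, z up, the work surface at z = 0. Lengths are in m, angles in rad, forces in N, time in s.
With the tool pointing down it reaches from about 0.35 to 0.9 m from the base axis. Payload 8.1 kg.
Tool frame: the origin (TCP) lies at the very end of the fingers, on their centre line; the grasp point (between the pads) lies arm.hold_point_z behind it (arm.hold_point_z is the distance from the TCP to the grasp point, in m); z points along the fingers, y is the line along which they close (so a half turn about z gives the same grasp; the last joint's range is limited). The gripper opens to 92 mm and grips with 3 to 60 N. Pads are 19 mm wide; open, the fingers measure 130 mm over their backs; the gripper's body (75 mm by 190 mm) begins 47 mm behind the grasp point.
Start: joints at [1.01, 0.434, 0.025, 1.573, -0.012, 1.134, -0.075], TCP at [0.276, -0.561, 0.227] pointing down, gripper open.
Joint ranges: [-2.62, 2.62], [-0.44, 2.09], [-1.27, 1.32], [0.08, 2.57], [-1.32, 4.46], [0.12, 2], [-2.74, 2.74]. Speed limits (rad/s): [2.22, 2.22, 3.01, 3.01, 3.14, 3.14, 3.14].

INTERFACE

Orientations are given as a rotation vector (axis times angle).
In Python, from cell import arm, vision, job, cut_out gives the robot as it stands. The module is installed in compiled form; this text tells all that it offers.
- The arm moves only by the tool play_rows, never from a script. Its argument "increments" is text: rows parted by semicolons, each of 5 numbers parted by spaces: the shift along the tool's x, y, z in cm, then the turn about the tool's z in degrees, then the opening, from -1 (shut) to 1 (fully open), so that 0 is half open. A call has 1 to 5 rows; each row shifts and turns the commanded pose from where the row before left it, along the tool's axes as they then stand; what a row does not reach is not made up. A row lasts 1/12 s, in which the tool goes at most 41.7 mm and 7.16 degrees, less where a joint would pass 70% of its speed; a pose out of reach is approached as far as the arm can. A call is refused whole if a number of a shift passes 4.17 or a number of a turn 7.16, either way. A call with a gripper value outside its range is refused whole. The fingers move at their own pace and stop on an object; "grip_force" is the grip in N (left out, the last holds). Time passes only in rows, so rows that do not move let the fingers close. It gives the time, the measured TCP pose, the force, the opening and the grip force at its end, in the units of the state.
- arm.observe(): the state, without advancing time (a new reading comes with each control period).
- vision.get_image(name): name is "scene" or "top" or "wrist"; returns a dict with "frame" (420x560x3 uint8, red, green, blue), "z_map" (420x560 float32, m along the optical axis (not along the pixel's ray), 0 where there is no reading), "mtx" (3x3 intrinsics, pixels), "distortion" ([k1, k2, p1, p2, k3] as OpenCV has them; the pictures are not rectified), "cam_to_world" (4x4, takes a point from camera to world coordinates). Camera axes: x right, y up, looking along -z (the intrinsics and any distortion apply to the point x, -y, -z); pixel columns grow to the right and rows downward; lengths in m; the calibration is good to about 2 mm. A picture is of the moment at which its call begins.
- job.sign_off(): hands the job in; it is judged then, once.
Trained networks look in a picture, given as the dict that the camera call returned (one of the last four; its "shot" number tells which), for a name from the list of things; names that differ only in an ending like _2 or _b are one class to them, and where a whole thing is asked for, a point or a joint stands for the part that bears it (a point fixed in the world has none). Each returns a list of dicts, best first, with "confidence" (0 to 1); they miss things now and then, are a little off and sometimes report something else, mostly with a low value. They report only what shows in the picture. A call takes as long as a camera call. They do not tell look-alikes from the thing itself.
- cut_out(query, picture): "mask" (420x560 bool, what is visible of it) and "point" ([row, column] in pixels, amid what is visible of it).
The state is a dict: "clock": time; "joints": joint angles; "dq": joint speeds; "joint_efforts": joint torques, N m; "position": TCP position; "ee_rot": TCP orientation; "force": force on the tool from outside, world axes, zero at the start; "ft_torque": the same for the moment, N m; "width": opening from 0.0 (shut) to 1.0 (fully open); "gripper_force": force on a finger pad.
Only numpy, scipy, OpenCV 4.12 (cv2) and the standard library are available. Lean on these libraries where they do the work, as an engineer would, in place of code of your own. Each camera call takes 0.05 s, during which the arm holds its last target. There are 200 camera calls.

TASK

Get the dispensing station ready for its next run: only one of the three identical closed boxes holds a cartridge, so lift them to feel which is the heavy one, seat that one flat in the nest of the loading deck, and stand the two light, empty ones in the empties tray. Stand every sample wand lying on the bench in the wand cup, handle end down and thin tip up. When all of that is in place, press the ready button fully down and let go; leave the mouse and the jar where they are.

Things in the scene. Friction and masses are not known exactly. Their poses are not given: they have to be found in the camera images.
- box_a: closed white cartridge box, 60 x 60 mm and 50 mm tall, one of three that look the same; one holds a metal cartridge (0.5 to 0.65 kg in all), the other two are empty (about 0.14 kg), which is which changes from start to start and shows only in the weight. Stands on the bench at the start. Origin: centre of its underside; z up; x and y square to its sides
- box_b: closed white cartridge box, 60 x 60 mm and 50 mm tall, one of three that look the same; one holds a metal cartridge (0.5 to 0.65 kg in all), the other two are empty (about 0.14 kg), which is which changes from start to start and shows only in the weight. Stands on the bench at the start. Origin: centre of its underside; z up; x and y square to its sides
- box_c: closed white cartridge box, 60 x 60 mm and 50 mm tall, one of three that look the same; one holds a metal cartridge (0.5 to 0.65 kg in all), the other two are empty (about 0.14 kg), which is which changes from start to start and shows only in the weight. Stands on the bench at the start. Origin: centre of its underside; z up; x and y square to its sides
- deck: dispenser's loading deck, a fixed grey slab 200 (x) x 120 (y) x 25 mm high; origin: centre of its underside, z up. On it are a square nest (towards its +x end) and a push button (towards its -x end)
- nest (a point): centre of the nest's floor, 25 mm above the bench, 45 mm along the deck's +x from the deck's centre; axes as the deck. The nest is 76 x 76 mm inside, its rim 6 mm high and 5 mm thick
- ready_button (a joint): ready button on the deck: travel in m, 0 up, 0.006 fully down; spring, 5 N fully down; springs back when let go
- ready_button_top (a point): centre of the ready button's top face, 58 mm along the deck's -x from the deck's centre; the cap is 28 mm across and is pressed straight down
- tray: tray for empty boxes, fixed, grey, 200 (x) x 100 (y) mm, 15 mm high outside, walls and floor 4 mm thick (room for two boxes side by side along its x); origin: centre of its underside, z up
- cup: wand cup, a round open steel cup fixed to the bench, 80 mm outside diameter, 80 mm high, wall 4 mm, floor 5 mm thick; origin: centre of its underside, z up
- wand_1: sample wand lying on the bench (two to four of the four are present): square aluminium handle 12 x 12 x 100 mm with a steel shaft 5 mm across and 40 mm long beyond it, 140 mm in all, 35 g. Origin: middle of the handle, on its axis; x runs along the wand towards the thin tip (handle from -50 to +50 mm, tip at +90 mm)
- wand_1_foot (a point): centre of the handle's free end face, 50 mm behind the wand's origin; this end goes down into the cup
- wand_2: sample wand lying on the bench (two to four of the four are present): square aluminium handle 12 x 12 x 100 mm with a steel shaft 5 mm across and 40 mm long beyond it, 140 mm in all, 35 g. Origin: middle of the handle, on its axis; x runs along the wand towards the thin tip (handle from -50 to +50 mm, tip at +90 mm)
- wand_2_foot (a point): centre of the handle's free end face, 50 mm behind the wand's origin; this end goes down into the cup
- wand_3: sample wand lying on the bench (two to four of the four are present): square aluminium handle 12 x 12 x 100 mm with a steel shaft 5 mm across and 40 mm long beyond it, 140 mm in all, 35 g. Origin: middle of the handle, on its axis; x runs along the wand towards the thin tip (handle from -50 to +50 mm, tip at +90 mm)
- wand_3_foot (a point): centre of the handle's free end face, 50 mm behind the wand's origin; this end goes down into the cup
- wand_4: sample wand lying on the bench (two to four of the four are present): square aluminium handle 12 x 12 x 100 mm with a steel shaft 5 mm across and 40 mm long beyond it, 140 mm in all, 35 g. Origin: middle of the handle, on its axis; x runs along the wand towards the thin tip (handle from -50 to +50 mm, tip at +90 mm)
- wand_4_foot (a point): centre of the handle's free end face, 50 mm behind the wand's origin; this end goes down into the cup
- mouse: bystander: black computer mouse 105 x 58 x 30 mm; origin under its centre
- bottle: bystander: clear jar with cap, 60 mm across, 130 mm tall; origin under its centre
Mind the look-alikes: they are no part of the job. Leave any purple look-alike of the wand_4 alone.

How it is judged:
On the way, in this order (a step that is already met when the one before it is completed fails the run):
1. the heavy box sits in the nest, both light boxes stand in the empties tray and every wand present stands in the cup, tip up (((horizontal distance between box_a and nest below 0.015 m and z of box_a in the frame of nest between -0.004 and 0.004 m and angle between box_a's own z axis and vertical below 0.08 rad and contact force between box_a and deck above 3 N and x of box_b in the frame of tray between -0.08 and 0.08 m and y of box_b in the frame of tray between -0.035 and 0.035 m and height (world z) of each of box_b, box_c below 0.012 m and angle between each of box_b, box_c's own z axis and vertical below 0.15 rad and x of box_c in the frame of tray between -0.08 and 0.08 m and y of box_c in the frame of tray between -0.035 and 0.035 m) or (horizontal distance between box_b and nest below 0.015 m and z of box_b in the frame of nest between -0.004 and 0.004 m and angle between box_b's own z axis and vertical below 0.08 rad and contact force between box_b and deck above 3 N and x of box_a in the frame of tray between -0.08 and 0.08 m and y of box_a in the frame of tray between -0.035 and 0.035 m and height (world z) of each of box_a, box_c below 0.012 m and angle between each of box_a, box_c's own z axis and vertical below 0.15 rad and x of box_c in the frame of tray between -0.08 and 0.08 m and y of box_c in the frame of tray between -0.035 and 0.035 m) or (horizontal distance between box_c and nest below 0.015 m and z of box_c in the frame of nest between -0.004 and 0.004 m and angle between box_c's own z axis and vertical below 0.08 rad and contact force between box_c and deck above 3 N and x of box_a in the frame of tray between -0.08 and 0.08 m and y of box_a in the frame of tray between -0.035 and 0.035 m and height (world z) of each of box_a, box_b below 0.012 m and angle between each of box_a, box_b's own z axis and vertical below 0.15 rad and x of box_b in the frame of tray between -0.08 and 0.08 m and y of box_b in the frame of tray between -0.035 and 0.035 m)) and horizontal distance between each of wand_1_foot, wand_2_foot, wand_3_foot, wand_4_foot and cup below 0.036 m and height (world z) of each of wand_1_foot, wand_2_foot, wand_3_foot, wand_4_foot below 0.055 m and angle between each of wand_1, wand_2, wand_3, wand_4's own x axis and vertical below 0.85 rad), for 0.2 s.
2. then the ready button is pressed fully down (value of joint ready_button above 0.0045 m), for 0.05 s.
At the end, for the whole second after the job is handed in: Heavy box flat in the nest (centre within 15 mm, over 3 N on the deck), both light boxes flat inside the tray, every wand present with its handle end in the cup (foot under 55 mm above the bench, leaning under 0.85 rad), button let go, all at rest (all of step 1 and linear speed of each of box_a, box_b, box_c, wand_1, wand_2, wand_3, wand_4 below 0.03 m/s and value of joint ready_button below 0.002 m); the robot touches nothing.
It fails at once if the mouse is moved more than 30 mm (distance of mouse from where it was at the start of the episode above 0.03 m).
It fails at once if the jar is moved more than 30 mm (distance of bottle from where it was at the start of the episode above 0.03 m).
Of wand_1, wand_2, wand_3, wand_4 only 2 to 4 are there at a start; the rules pass over those that are not, and their reading is None.
At some moment in a run one of wand_1, wand_2, wand_3, wand_4 may be knocked a few centimetres aside while the robot is not near it.
Once in a run the grip may slacken for a moment while it holds something.
It also fails if it takes over 210 s, if anything falls off the work surface, if the arm or the gripper's body presses on something with over 40 N, if the wrist force passes 120 N, or if a joint passes its speed limit or range.

## Working session

There is one attempt and no reset: what is moved stays moved. The work goes in short steps, Python scripts to look and compute and a tool call to move; the robot and the scene stay as the last step left them, time stands still between calls to the robot, and variables do not carry over. Pictures are saved under pics/ and viewed, at most 14 in all, crops included, and the job is handed in when it is done.

Besides the shell and the picture viewer there is one more tool, called after ">>>" as name(argument=value, ...), one argument or row to a line, values as JSON. play_rows: Moves the arm, as the interface text tells. Its arguments: {"type":"object","properties":{"increments":{"type":"string"},"grip_force":{"type":"number"}},"required":["increments"]}

```bash
mkdir -p pics; cat > h.py <<'E'
import numpy as np, cv2
from cell import arm, vision, job, cut_out
def shot(n,save=None):
    p=vision.get_image(n)
    if save: cv2.imwrite('pics/'+save,p['frame'][:,:,::-1])
    return p
def world(p,rc,z=None):
    """pixels (N,2 row,col) -> world pts using depth"""
    rc=np.atleast_2d(rc).astype(float)
    u=cv2.undistortPoints(rc[:,::-1].reshape(-1,1,2).copy(),np.array(p['mtx'],float),np.array(p['distortion'],float)).reshape(-1,2)
    T=np.array(p['cam_to_world'])
    if z is None:
        ri=rc.round().astype(int); d=p['z_map'][ri[:,0].clip(0,419),ri[:,1].clip(0,559)]
        c=np.c_[u[:,0]*d,-u[:,1]*d,-d]
        return c@T[:3,:3].T+T[:3,3]
    r=np.c_[u[:,0],-u[:,1],-np.ones(len(u))]@T[:3,:3].T
    return T[:3,3]+r*((z-T[2,3])/r[:,2])[:,None]
def maskpts(p,m):
    rc=np.argwhere(m); d=p['z_map'][rc[:,0],rc[:,1]]; rc=rc[d>0]
    return rc,world(p,rc)
E
python3 - <<'E'
from h import *
print(arm.observe(), arm.hold_point_z)
a=shot('top','top0.png'); shot('scene','scene0.png')
for q in ['box_a','deck','ready_button','tray','cup','wand_1','mouse','bottle']:
    for r in cut_out(q,a):
        rc,P=maskpts(a,r['mask'])
        print(q,round(r['confidence'],2),np.round(r['point']),len(rc),np.median(P,0).round(3),np.percentile(P,[2,98],axis=0).round(3).tolist())
E
```

```text
{'clock': 0.0, 'joints': array([ 1.01042995,  0.43522302,  0.02498805,  1.57405751, -0.01166863,
        1.13401131, -0.07509304]), 'dq': array([ 0.0014196 , -0.00179172, -0.00166398,  0.00142677, -0.00020171,
        0.0003587 , -0.00076519]), 'joint_efforts': array([-1.30290409e-03, -6.67841506e+01,  9.84525606e-01, -3.14464831e+01,
       -6.05390710e-02,  4.27536992e-02,  2.33975970e-04]), 'position': array([ 0.27595874, -0.56022362,  0.22596042]), 'ee_rot': array([-3.05824557e+00, -7.12296541e-01,  6.83590043e-04]), 'force': array([0.93619394, 0.1079876 , 0.78787256]), 'ft_torque': array([-0.01890627,  0.0217194 , -0.02497133]), 'gripper_force': 0.0, 'width': 1.002979167920587} 0.0188
box_a 0.89 [130. 260.] 598 [0.66  0.063 0.049] [[0.636, 0.035, 0.008], [0.695, 0.092, 0.054]]
box_a 0.78 [140. 360.] 610 [ 0.626 -0.199  0.048] [[0.595, -0.233, 0.008], [0.662, -0.168, 0.053]]
box_a 0.72 [132. 208.] 567 [0.641 0.196 0.049] [[0.618, 0.169, 0.008], [0.675, 0.224, 0.054]]
deck 0.9 [213. 404.] 3541 [ 0.429 -0.317  0.024] [[0.334, -0.382, 0.007], [0.528, -0.257, 0.044]]
tray 0.86 [218. 
[... 256 characters left out ...]
.021, 0.082]]
wand_1 0.76 [257. 322.] 190 [ 0.324 -0.099  0.011] [[0.317, -0.175, 0.004], [0.33, -0.045, 0.015]]
wand_1 0.72 [203. 294.] 224 [ 0.46  -0.035  0.011] [[0.411, -0.06, -0.002], [0.532, -0.016, 0.016]]
wand_1 0.64 [211. 236.] 160 [0.443 0.127 0.011] [[0.392, 0.121, 0.004], [0.519, 0.137, 0.016]]
wand_1 0.56 [294. 380.] 244 [ 0.221 -0.25   0.01 ] [[0.21, -0.332, -0.003], [0.228, -0.201, 0.015]]
mouse 0.91 [132. 424.] 720 [ 0.657 -0.379  0.028] [[0.61, -0.408, 0.013], [0.706, -0.355, 0.033]]
mouse 0.69 [215. 405.] 3562 [ 0.431 -0.318  0.024] [[0.334, -0.383, 0.006], [0.529, -0.257, 0.044]]
bottle 0.92 [128. 130.] 844 [0.645 0.38  0.105] [[0.626, 0.361, 0.004], [0.678, 0.413, 0.133]]
```

View pics/top0.png

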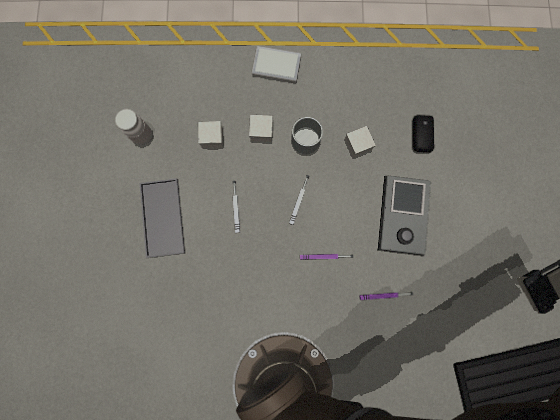

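View pics/scene0.png

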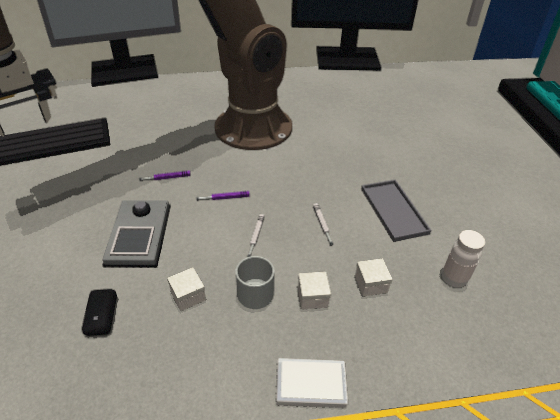

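```bash
cat >> h.py <<'E'
def rect(P,lo,hi):
    Q=P[(P[:,2]>lo)&(P[:,2]<hi)][:,:2]
    (c,s,a)=cv2.minAreaRect((Q*1000).astype(np.float32)); return np.round(c,1),np.round(s,1),round(a,1),len(Q)
E
python3 - <<'E'
from h import *
a=vision.get_image('top')
for q,lo,hi in [('box_a',.04,.06),('deck',.018,.03),('tray',.009,.025),('cup',.07,.09),('wand_1',.003,.02)]:
    for r in cut_out(q,a):
        rc,P=maskpts(a,r['mask']); print(q,round(r['confidence'],2),np.round(r['point']),rect(P,lo,hi))
        if q=='wand_1':
            f=a['frame'][r['mask']].mean(0); Q=P[P[:,2]>.002]; 
            c=Q[:,:2].mean(0); u=np.linalg.svd(Q[:,:2]-c)[2][0]; t=(Q[:,:2]-c)@u
            print(f.round(), c.round(3),u.round(3),t.min().round(3),t.max().round(3))
            for e in np.linspace(t.min(),t.max(),8): 
                k=abs(t-e)<.01; print('  ',e.round(3),k.sum(),(Q[k][:,2]).mean().round(4))
        if q=='deck':
            b=P[P[:,2]>.034]; print('button',b.mean(0),len(b), rect(P,.034,.06))
            n=P[(P[:,2]>.028)&(P[:,2]<.034)]; print('rim',rect(n,.028,.034))
im=cv2.resize(a['frame'][150:250,200:350],None,fx=5,fy=5,interpolation=cv2.INTER_CUBIC)
cv2.imwrite('pics/crop1.png',im[:,:,::-1])
E
```

```text
box_a 0.96 [140. 361.] (array([ 630. , -203.5]), array([59.9, 62.6]), 23.1, 510)
box_a 0.87 [133. 210.] (array([648.7, 197.8]), array([62.5, 59.7]), 2.4, 517)
box_a 0.78 [128. 260.] (array([666.7,  63. ]), array([59.9, 62. ]), 87.5, 513)
deck 0.87 [214. 404.] (array([ 433.9, -322.8]), array([121.5, 200.9]), 82.8, 2961)
button [ 0.38020034 -0.3148477   0.04067331] 205 (array([ 439. , -324.3]), array([162.2,  83. ]), 10.0, 205)
rim (array([ 434.1, -321.7]), array([114.4, 193.3]), 83.3, 384)
deck 0.21 [216. 236.] (array([412.9, 125.8]), array([0., 0.]), 0.0, 1)
button [nan nan nan] 0 (array([0., 0.]), array([0., 0.]), 0.0, 0)
rim (array([0., 0.]), array([0., 0.]), 0.0, 0)
tray 0.89 [219. 164.] (array([425.4, 324.3]), array([201.1, 101. ]), 7.0, 426)
tray 0.51 [132. 423.] (array([ 660.8, -381.2]), array([ 54.6, 106.6]), 87.4, 163)
cup 0.56 [134. 306.] (array([640.2, -59.3]), array([75.6, 77.8]), 73.3, 159)
wand_1 0.77 [204. 294.] (array([473.8, -39.9]), array([ 12. , 135.4]), 70.6, 172)
[162. 164. 162.] [ 0.46  -0.035] [-0.945  0.328] -0.082 0.054
   -0.082 5 0.0077
   -0.063 0 nan
   -0
[... 452 characters left out ...]
, array([ 11.8, 103.7]), 1.9, 175)
[126.  90. 135.] [ 0.323 -0.094] [-0.026  1.   ] -0.052 0.052
   -0.052 14 0.0095
   -0.037 39 0.011
   -0.022 39 0.0105
   -0.008 35 0.0112
   0.007 30 0.0123
   0.022 30 0.0119
   0.037 39 0.0116
   0.052 18 0.012
wand_1 0.49 [219. 235.] (array([454.3, 129.8]), array([130.3,  12. ]), 5.6, 143)
[166. 168. 168.] [0.434 0.127] [-0.996 -0.091] -0.086 0.044
   -0.086 3 0.0071
   -0.067 0 nan
   -0.049 12 0.0112
   -0.03 23 0.0116
   -0.012 28 0.0118
   0.007 36 0.0114
   0.026 33 0.0115
   0.044 16 0.0124<stdin>:13: RuntimeWarning: Mean of empty slice.
  ret = um.true_divide(
<stdin>:11: RuntimeWarning: Mean of empty slice.
  ret = ret.dtype.type(ret / rcount)
```

View pics/crop1.png

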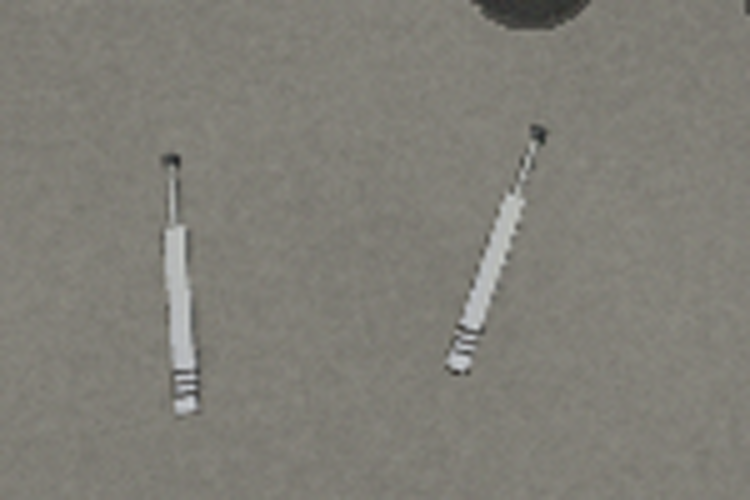

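```bash
cat >> h.py <<'E'
from scipy.spatial.transform import Rotation as Ro
def st():
    s=arm.observe(); R=Ro.from_rotvec(s['ee_rot']).as_matrix(); return s,np.array(s['position']),R,np.degrees(np.arctan2(R[1,0],R[0,0]))
def to(x,y,z,yaw=None):
    "tool turn (deg), then tool shift (cm)"
    s,p,R,psi=st(); yaw=psi if yaw is None else yaw
    turn=(psi-yaw+180)%360-180; c,n=np.cos(np.radians(yaw)),np.sin(np.radians(yaw)); d=np.array([x,y,z])-p
    print('turn %.1f  shift %.2f %.2f %.2f'%(turn,*(100*np.array([c*d[0]+n*d[1],n*d[0]-c*d[1],-d[2]]))), 'n>=%.1f'%(np.linalg.norm(d)/.0417),'t%.1f'%s['clock'],'tilt',R[2].round(3),'yaw %.1f'%psi)
E
```

>>> play_rows(
  increments="0 0 0 3.1 1; 3.1 -1.26 0 0 1; 3.1 -1.26 0 0 1; 3.1 -1.26 0 0 1; 3.1 -1.26 0 0 1",
  grip_force=25,
)

```text
clock: 1.22
position: [0.3713, -0.4646, 0.2268]
ee_rot: [3.078, 0.629, 0.0]
force: [0.7, -1.0, 0.5]
width: 1.002
gripper_force: 0.0
```

>>> play_rows(
  increments="3.1 -1.26 0 0 1; 3.1 -1.26 0 0 1; 3.1 -1.26 0 0 1; 3.1 -1.26 0 0 1; 3.1 -1.26 0 0 1",
)

```text
clock: 1.63
position: [0.4892, -0.3456, 0.2269]
ee_rot: [3.078, 0.629, 0.0]
force: [0.4, -0.8, 0.3]
width: 0.996
gripper_force: 0.0
```

>>> play_rows(
  increments="3.1 -1.26 0 0 1; 3.1 -1.26 0 0 1; 3.1 -1.26 0 0 1; 3.1 -1.26 0 0 1; 3.1 -1.26 0 0 1",
)

```text
clock: 2.05
position: [0.6071, -0.2267, 0.2268]
ee_rot: [3.078, 0.629, 0.0]
force: [0.5, -0.4, -0.1]
width: 0.995
gripper_force: 0.0
```

>>> play_rows(
  increments="3.1 -1.26 0 0 1; 0 0 0 0 1; 0 0 0 0 1",
)

```text
clock: 2.3
position: [0.6309, -0.2014, 0.2263]
ee_rot: [-3.075, -0.636, -0.0]
force: [-0.5, -0.5, 0.4]
width: 1.0
gripper_force: 0.0
```

```bash
python3 -c "
from h import *
to(.630,-.2035,.025,23.1)
p=shot('wrist','w1.png'); s=st(); print(s[0]['joints'],s[0]['force'])
for r in cut_out('box_a',p):
    rc,P=maskpts(p,r['mask']); print(r['confidence'],r['point'],rect(P,.04,.06))
"
```

```text
turn 0.3  shift -0.17 0.15 20.13 n>=4.8 t2.3 tilt [ 0.    -0.001 -1.   ] yaw 23.4
[ 0.28597416  0.49982146 -0.08380194  1.46640097  0.04377662  1.17775191
 -0.97013498] [-0.53217413  0.00742081  0.50982825]
0.92 [195.4, 275.9] (array([ 630.6, -204.8]), array([60.6, 59.7]), 22.3, 3351)
```

>>> play_rows(
  increments="-0.1 0.2 3.5 0.8 1; 0 0 3.5 0 1; 0 0 3.5 0 1; 0 0 3.5 0 1; 0 0 3.5 0 1",
)

```text
clock: 2.82
position: [0.6284, -0.2087, 0.0507]
ee_rot: [3.082, 0.604, 0.0]
force: [1.0, -0.1, 0.0]
width: 0.999
gripper_force: 0.0
```

>>> play_rows(
  increments="0 0 2.6 0 1; 0 0 0 0 -1; 0 0 0 0 -1; 0 0 0 0 -1; 0 0 0 0 -1",
)

```text
clock: 3.23
position: [0.631, -0.2075, 0.0283]
ee_rot: [3.081, 0.607, 0.005]
force: [-0.4, 0.2, 0.1]
width: 0.76
gripper_force: 0.0
```

>>> play_rows(
  increments="0 0 0 0 -1; 0 0 0 0 -1; 0 0 -2 0 -1; 0 0 -3 0 -1; 0 0 -2 0 -1",
)

```text
clock: 3.65
position: [0.63, -0.2066, 0.0982]
ee_rot: [3.081, 0.608, 0.002]
force: [1.0, -0.7, -0.6]
width: 0.651
gripper_force: 25.0
```

>>> play_rows(
  increments="0 0 0 0 -1; 0 0 0 0 -1; 0 0 0 0 -1",
)

```text
clock: 3.9
position: [0.629, -0.2064, 0.0955]
ee_rot: [-3.082, -0.608, 0.001]
force: [-0.1, -0.1, -1.5]
width: 0.649
gripper_force: 25.0
```

```bash
python3 -c "
from h import *
to(.4786,-.3284,.12,-7.2);to(.47,.330,.12,7);print(st()[0]['force'])"
```

```text
turn 29.5  shift -13.39 13.99 -2.45 n>=4.7 t3.9 tilt [-0. -0. -1.] yaw 22.3
turn 15.3  shift -9.25 -55.17 -2.45 n>=13.4 t3.9 tilt [-0. -0. -1.] yaw 22.3
[-0.1146987  -0.06679302 -1.53715114]
```

>>> play_rows(
  increments="0 0 -2.8 5.1 -1; 0 0 -2.8 5.1 -1; 0 0 -2.8 5.1 -1; -0.54 -3.25 0 0 -1; -0.54 -3.25 0 0 -1",
)

```text
clock: 4.32
position: [0.611, -0.1451, 0.1802]
ee_rot: [3.134, 0.185, 0.002]
force: [0.4, 1.2, -3.2]
width: 0.654
gripper_force: 25.0
```

>>> play_rows(
  increments="-0.54 -3.25 0 0 -1; -0.54 -3.25 0 0 -1; -0.54 -3.25 0 0 -1; -0.54 -3.25 0 0 -1; -0.54 -3.25 0 0 -1",
)

```text
clock: 4.73
position: [0.5626, 0.016, 0.1784]
ee_rot: [3.135, 0.192, -0.004]
force: [0.5, 0.8, -1.0]
width: 0.651
gripper_force: 25.0
```

>>> play_rows(
  increments="-0.54 -3.25 0 0 -1; -0.54 -3.25 0 0 -1; -0.54 -3.25 0 0 -1; -0.54 -3.25 0 0 -1; -0.54 -3.25 0 0 -1",
)

```text
clock: 5.15
position: [0.516, 0.1737, 0.1785]
ee_rot: [3.135, 0.192, -0.003]
force: [0.4, -0.1, -1.9]
width: 0.649
gripper_force: 25.0
```

>>> play_rows(
  increments="-0.54 -3.25 0 0 -1; -0.54 -3.25 0 0 -1; -0.54 -3.25 0 0 -1; -0.54 -3.25 0 0 -1; -0.54 -3.25 0 0 -1",
)

```text
clock: 5.57
position: [0.4694, 0.3316, 0.1783]
ee_rot: [3.134, 0.193, -0.003]
force: [0.8, 0.9, -0.7]
width: 0.656
gripper_force: 25.0
```

>>> play_rows(
  increments="0 0 0 0 -1; 0 0 0 0 -1",
)

```text
clock: 5.73
position: [0.4688, 0.3326, 0.1783]
ee_rot: [3.135, 0.2, -0.004]
force: [0.2, -1.6, -1.8]
width: 0.655
gripper_force: 25.0
```

```bash
python3 -c "
from h import *
to(.471,.330,.033,7);print(st()[0])"
```

```text
turn 0.3  shift 0.18 0.28 14.53 n>=3.5 t5.7 tilt [-0.002  0.    -1.   ] yaw 7.3
{'clock': 5.7333, 'joints': array([-0.59011247,  0.40869897, -0.16295012,  1.74732533,  0.07568838,
        0.99399464, -2.22486769]), 'dq': array([ 0.04159889, -0.01216584,  0.04760419,  0.01784941,  0.01262395,
        0.00492881,  0.01475393]), 'joint_efforts': array([ -2.91630864, -63.0187583 ,  -3.58663492, -30.37393928,
        -0.37820759,  -0.25101327,  -0.31585115]), 'position': array([0.46883988, 0.33259232, 0.17826522]), 'ee_rot': array([ 3.13466605,  0.19972219, -0.00385353]), 'force': array([ 0.23027437, -1.5585122 , -1.76963235]), 'ft_torque': array([-0.04141748, -0.01535044, -0.02278367]), 'gripper_force': 24.998520389199257, 'width': 0.655104690222248}
```

>>> play_rows(
  increments="0.2 0.3 3 0 -1; 0 0 3.5 0 -1; 0 0 3.5 0 -1; 0 0 3 0 -1; 0 0 1 0 -1",
)

```text
clock: 6.15
position: [0.4711, 0.324, 0.0349]
ee_rot: [3.13, 0.19, -0.009]
force: [-1.2, -0.3, -0.9]
width: 0.649
gripper_force: 25.0
```

>>> play_rows(
  increments="0 0 0.4 0 -1; 0 0 0.3 0 -1; 0 0 0 0 -1",
)

```text
clock: 6.4
position: [0.474, 0.328, 0.0336]
ee_rot: [-3.135, -0.191, -0.002]
force: [0.6, -0.8, -0.8]
width: 0.649
gripper_force: 25.0
```

>>> play_rows(
  increments="0 0 0 0 1; 0 0 0 0 1; 0 0 0 0 1; 0 0 0 0 1; 0 0 -1 0 1",
)

```text
clock: 6.82
position: [0.4724, 0.3273, 0.0421]
ee_rot: [3.134, 0.193, -0.003]
force: [0.3, -0.0, -0.5]
width: 0.965
gripper_force: 0.0
```

>>> play_rows(
  increments="0 0 -3 0 1; 0 0 -3.5 0 1; 0 0 -3.5 0 1; 0 0 -3.5 0 1; 0 0 0 0 1",
)

```text
clock: 7.23
position: [0.476, 0.3305, 0.1858]
ee_rot: [-3.129, -0.192, -0.015]
force: [0.8, 1.2, 0.2]
width: 1.0
gripper_force: 0.0
```

```bash
python3 -c "
from h import *
to(.6487,.1978,.025,2.4)
p=shot('wrist','w2.png'); a=shot('top')
for q in (p,a):
  for r in cut_out('box_a',q):
    rc,P=maskpts(q,r['mask']); print(r['confidence'],r['point'],rect(P,.04,.06),P[:,2].max())
"
```

```text
turn 4.6  shift 16.70 13.98 16.08 n>=6.5 t7.2 tilt [ 0.01  -0.006 -1.   ] yaw 7.0
0.9 [205.1, 276.9] (array([475. , 328.6]), array([59.4, 60. ]), 7.1, 4341) 0.05577047699353738
0.76 [47.6, 549.8] (array([642.6,  91.8]), array([9.9, 1.1]), 5.1, 12) 0.04240655108029129
0.6 [39.6, 449.0] (array([646.5, 196.4]), array([57.8, 60.9]), 2.7, 4928) 0.052468523748196716
0.9 [128.1, 258.2] (array([666.3,  63. ]), array([59.8, 61.8]), 87.2, 502) 0.05749575791169903
0.55 [131.6, 211.7] (array([648.1, 197.7]), array([62. , 59.6]), 2.3, 497) 0.05559236766347819
0.51 [197.6, 166.4] (array([463.7, 306. ]), array([34.2, 18.8]), 11.2, 82) 0.6768495824784275
```

>>> play_rows(
  increments="0 0 0 4.6 1; 2.76 2.33 0 0 1; 2.76 2.33 0 0 1; 2.76 2.33 0 0 1; 2.76 2.33 0 0 1",
)

```text
clock: 7.85
position: [0.5876, 0.2381, 0.1762]
ee_rot: [3.14, 0.068, -0.004]
force: [0.6, 0.7, 0.7]
width: 0.997
gripper_force: 0.0
```

>>> play_rows(
  increments="2.76 2.33 0 0 1; 2.76 2.33 0 0 1; 0 0 0 0 1; 0 0 0 0 1",
)

```text
clock: 8.18
position: [0.6452, 0.1921, 0.1755]
ee_rot: [3.139, 0.059, -0.004]
force: [-0.9, 1.1, -0.7]
width: 1.0
gripper_force: 0.0
```

```bash
python3 -c "
from h import *
to(.6475,.197,.026,2.4)"
```

```text
turn -0.2  shift 0.25 -0.48 14.95 n>=3.6 t8.2 tilt [-0.003  0.002 -1.   ] yaw 2.2
```

>>> play_rows(
  increments="0.2 -0.5 3.5 0 1; 0 0 3.5 0 1; 0 0 3.5 0 1; 0 0 3.5 0 1; 0 0 1 0 1",
)

```text
clock: 8.6
position: [0.6409, 0.2005, 0.0214]
ee_rot: [3.138, 0.07, -0.015]
force: [-1.0, -0.1, -1.2]
width: 1.0
gripper_force: 0.0
```

>>> play_rows(
  increments="0 0 0 0 -1; 0 0 0 0 -1; 0 0 0 0 -1; 0 0 0 0 -1; 0 0 0 0 -1",
)

```text
clock: 9.02
position: [0.6478, 0.1994, 0.03]
ee_rot: [3.14, 0.065, 0.005]
force: [0.2, -4.5, 4.2]
width: 0.688
gripper_force: 2.3
```

>>> play_rows(
  increments="0 0 0 0 -1; 0 0 -2 0 -1; 0 0 -3 0 -1; 0 0 -3 0 -1; 0 0 -3 0 -1",
)

```text
clock: 9.43
position: [0.6454, 0.2003, 0.1387]
ee_rot: [3.141, 0.067, -0.002]
force: [1.5, -0.1, -6.1]
width: 0.654
gripper_force: 25.0
```

>>> play_rows(
  increments="0 0 -3 0 -1; 0 0 -1 0 -1; 0 0 0 0 -1; 0 0 0 0 -1",
)

```text
clock: 9.77
position: [0.6457, 0.2003, 0.1768]
ee_rot: [3.141, 0.067, -0.001]
force: [-0.2, 0.8, -7.1]
width: 0.652
gripper_force: 25.0
```

```bash
python3 -c "
from h import *
to(.381,.319,.18,7);to(.4786,-.3284,.18,-7.2);print(st()[0]['force'])"
```

```text
turn -4.6  shift -24.83 -15.01 -0.32 n>=7.0 t9.8 tilt [-0.001  0.    -1.   ] yaw 2.4
turn 9.6  shift -9.95 54.54 -0.32 n>=13.3 t9.8 tilt [-0.001  0.    -1.   ] yaw 2.4
[-0.16678068  0.80088108 -7.14596405]
```

>>> play_rows(
  increments="0 0 0 4.8 -1; 0 0 0 4.8 -1; -0.62 3.41 0 0 -1; -0.62 3.41 0 0 -1; -0.62 3.41 0 0 -1",
)

```text
clock: 10.18
position: [0.6127, 0.1002, 0.1742]
ee_rot: [3.134, -0.194, -0.008]
force: [0.4, -0.5, -6.2]
width: 0.65
gripper_force: 25.0
```

>>> play_rows(
  increments="-0.62 3.41 0 0 -1; -0.62 3.41 0 0 -1; -0.62 3.41 0 0 -1; -0.62 3.41 0 0 -1; -0.62 3.41 0 0 -1",
)

```text
clock: 10.6
position: [0.5605, -0.0656, 0.1749]
ee_rot: [3.135, -0.196, -0.007]
force: [0.6, -1.0, -6.6]
width: 0.65
gripper_force: 25.0
```

>>> play_rows(
  increments="-0.62 3.41 0 0 -1; -0.62 3.41 0 0 -1; -0.62 3.41 0 0 -1; -0.62 3.41 0 0 -1; -0.62 3.41 0 0 -1",
)

```text
clock: 11.02
position: [0.5086, -0.2303, 0.175]
ee_rot: [-3.134, 0.196, 0.007]
force: [-0.5, -0.7, -5.9]
width: 0.651
gripper_force: 25.0
```

>>> play_rows(
  increments="-0.62 3.41 0 0 -1; -0.62 3.41 0 0 -1; -0.62 3.41 0 0 -1; 0 0 0 0 -1; 0 0 0 0 -1",
)

```text
clock: 11.43
position: [0.4767, -0.3308, 0.175]
ee_rot: [-3.134, 0.205, 0.007]
force: [0.8, 1.3, -5.4]
width: 0.651
gripper_force: 25.0
```

```bash
python3 -c "
from h import *
s=st();print(s[0]['force'],s[0]['width'])
to(.4786,-.3284,.053,-7.2)
a=shot('wrist')
for q in ('deck','box_a'):
  for r in cut_out(q,a):
    rc,P=maskpts(a,r['mask']); print(q,r['confidence'],r['point'],rect(P,.018,.028),rect(P,.028,.034),rect(P,.14,.22),P[:,2].min())
"
```

```text
[ 0.82723864  1.27221432 -5.40473704] 0.6505157946476986
turn -0.3  shift 0.16 -0.26 12.20 n>=2.9 t11.4 tilt [-0.005 -0.    -1.   ] yaw -7.5
deck 0.71 [169.1, 272.1] (array([ 500.8, -332.5]), array([120.5,  64.4]), 83.0, 6380) (array([ 501.8, -332.6]), array([86.5, 40.1]), 82.5, 1001) (array([0., 0.]), array([0., 0.]), 0.0, 0) -0.0005324926294805188
box_a 0.64 [255.7, 275.2] (array([ 474.2, -330.1]), array([117.3,  14.3]), 82.3, 26) (array([ 477.1, -370.1]), array([0.3, 4.3]), 2.9, 6) (array([ 477.6, -329.8]), array([65.5, 60. ]), 82.7, 13759) -0.001995262432595124
```

>>> play_rows(
  increments="0.1 -0.1 3.3 0 -1; 0 0 3.3 0 -1; 0 0 3.2 0 -1; 0 0 1 0 -1; 0 0 0.6 0 -1",
)

```text
clock: 12.0
position: [0.4799, -0.3256, 0.0615]
ee_rot: [-3.133, 0.193, 0.006]
force: [-0.3, 0.4, -5.1]
width: 0.648
gripper_force: 25.0
```

>>> play_rows(
  increments="0 0 0.5 0 -1; 0 0 0.3 0 -1; 0 0 0 0 -1",
)

```text
clock: 12.25
position: [0.4817, -0.3279, 0.0566]
ee_rot: [3.135, -0.196, 0.002]
force: [0.5, 0.9, -5.7]
width: 0.65
gripper_force: 25.0
```

```bash
python3 -c "
from h import *
s=st();print(s[0]['force'],s[0]['width']);to(.4786,-.3287,.0525)"
```

```text
[ 0.48389466  0.88154082 -5.69962513] 0.6499259171300026
turn 0.0  shift -0.30 0.12 0.41 n>=0.1 t12.2 tilt [ 0.002  0.001 -1.   ] yaw -7.2
```

Still hanging about 3 mm up; lower a bit more, then release.

>>> play_rows(
  increments="-0.2 0 0.2 0 -1; 0 0 0.15 0 -1; 0 0 0.1 0 -1; 0 0 0 0 -1",
)

```text
clock: 12.58
position: [0.4801, -0.328, 0.0548]
ee_rot: [3.134, -0.197, 0.006]
force: [-7.0, 4.6, 22.7]
width: 0.648
gripper_force: 25.0
```

>>> play_rows(
  increments="0 0 0 0 1; 0 0 0 0 1; 0 0 0 0 1; 0 0 0 0 1; 0 0 -1 0 1",
)

```text
clock: 13.0
position: [0.478, -0.327, 0.0602]
ee_rot: [-3.134, 0.197, 0.004]
force: [0.2, 0.8, 0.4]
width: 0.96
gripper_force: 0.0
```

>>> play_rows(
  increments="0 0 -3 0 1; 0 0 -3.5 0 1; 0 0 -3.5 0 1; 0 0 -1.5 0 1; 0 0 0 0 1",
)

```text
clock: 13.42
position: [0.4811, -0.3289, 0.1813]
ee_rot: [3.132, -0.197, 0.011]
force: [0.2, -0.6, 0.5]
width: 1.0
gripper_force: 0.0
```

```bash
python3 -c "
from h import *
a=shot('wrist')
for r in cut_out('box_a',a):
    rc,P=maskpts(a,r['mask']); print(r['confidence'],r['point'],rect(P,.06,.1),np.median(P[P[:,2]>.06][:,2]))
to(.6665,.063,.17,-2.6)
a=shot('top')
for r in cut_out('wand_1',a):
    rc,P=maskpts(a,r['mask']);print(np.round(r['point']),rect(P,.003,.02))
"
```

```text
0.75 [214.4, 271.6] (array([ 481., -328.]), array([60.2, 59.4]), 83.0, 5184) 0.07448198293471539
turn -4.6  shift 16.95 -39.87 0.71 n>=10.4 t13.5 tilt [ 0.001  0.001 -1.   ] yaw -7.2
[218. 236.] (array([455.5, 130.4]), array([138.4,  14.4]), 6.3, 192)
[256. 318.] (array([ 324. , -110.9]), array([ 11.7, 137.9]), 1.9, 192)
[295. 380.] (array([ 220.7, -266.8]), array([ 12.5, 139.5]), 3.6, 208)
[200. 297.] (array([475.9, -40.4]), array([ 12.3, 139.4]), 71.0, 190)
```

>>> play_rows(
  increments="0 0 0 -4.6 1; 1.3 -3.07 0 0 1; 1.3 -3.07 0 0 1; 1.3 -3.07 0 0 1; 1.3 -3.07 0 0 1",
)

```text
clock: 14.03
position: [0.5358, -0.2057, 0.1747]
ee_rot: [-3.14, 0.072, 0.004]
force: [-0.3, 0.6, 0.4]
width: 0.999
gripper_force: 0.0
```

>>> play_rows(
  increments="1.3 -3.07 0 0 1; 1.3 -3.07 0 0 1; 1.3 -3.07 0 0 1; 1.3 -3.07 0 0 1; 1.3 -3.07 0 0 1",
)

```text
clock: 14.45
position: [0.6077, -0.0551, 0.1746]
ee_rot: [3.141, -0.071, -0.005]
force: [0.8, -0.1, -0.1]
width: 1.0
gripper_force: 0.0
```

>>> play_rows(
  increments="1.3 -3.07 0 0 1; 1.3 -3.07 0 0 1; 1.3 -3.07 0 0 1; 1.3 -3.07 0 0 1; 0 0 0 0 1",
)

```text
clock: 14.87
position: [0.6662, 0.073, 0.174]
ee_rot: [-3.136, 0.057, 0.003]
force: [-0.3, 1.4, -0.2]
width: 1.002
gripper_force: 0.0
```

>>> play_rows(
  increments="0 0 0 0 1",
)

```text
clock: 14.95
position: [0.665, 0.0666, 0.174]
ee_rot: [-3.14, 0.064, 0.005]
force: [-0.6, -1.2, -0.1]
width: 1.0
gripper_force: 0.0
```

```bash
python3 -c "
from h import *
to(.6665,.063,.027,-2.6)"
```

```text
turn 0.3  shift 0.17 0.35 14.70 n>=3.5 t14.9 tilt [-0.003 -0.    -1.   ] yaw -2.3
```

>>> play_rows(
  increments="0.2 0.3 3.5 0 1; 0 0 3.5 0 1; 0 0 3.5 0 1; 0 0 3.2 0 1; 0 0 1 0 1",
)

```text
clock: 15.37
position: [0.6631, 0.058, 0.0233]
ee_rot: [3.138, -0.073, -0.014]
force: [-0.6, 0.2, -0.5]
width: 1.004
gripper_force: 0.0
```

>>> play_rows(
  increments="0 0 0 0 -1; 0 0 0 0 -1; 0 0 0 0 -1; 0 0 0 0 -1; 0 0 0 0 -1",
)

```text
clock: 15.78
position: [0.6688, 0.0606, 0.0312]
ee_rot: [-3.14, 0.071, -0.005]
force: [0.3, 0.4, 0.0]
width: 0.682
gripper_force: 0.0
```

>>> play_rows(
  increments="0 0 0 0 -1; 0 0 -2 0 -1; 0 0 -3 0 -1; 0 0 -3 0 -1; 0 0 -3 0 -1",
)

```text
clock: 16.2
position: [0.6671, 0.0605, 0.1407]
ee_rot: [3.141, -0.07, -0.0]
force: [0.2, 0.2, -2.1]
width: 0.647
gripper_force: 25.0
```

>>> play_rows(
  increments="0 0 -3.5 -4.9 -1; 0 0 -1 -4.9 -1; 0 0 0 0 -1; 0 0 0 0 -1",
)

```text
clock: 16.53
position: [0.6675, 0.0605, 0.1846]
ee_rot: [-3.135, -0.194, -0.002]
force: [-0.1, 0.0, -1.8]
width: 0.65
gripper_force: 25.0
```

```bash
python3 -c "
from h import *
to(.380,.319,.18,7);print(st()[0]['force'])"
```

```text
turn 0.1  shift -25.38 -29.16 0.46 n>=9.3 t16.5 tilt [ 0.001 -0.    -1.   ] yaw 7.1
[-0.11733865  0.02466523 -1.76644842]
```

>>> play_rows(
  increments="-2.31 -2.65 0 0 -1; -2.31 -2.65 0 0 -1; -2.31 -2.65 0 0 -1; -2.31 -2.65 0 0 -1; -2.31 -2.65 0 0 -1",
)

```text
clock: 16.95
position: [0.5336, 0.1777, 0.182]
ee_rot: [3.135, 0.193, -0.006]
force: [-0.3, 0.7, -0.8]
width: 0.651
gripper_force: 25.0
```

>>> play_rows(
  increments="-2.31 -2.65 0 0 -1; -2.31 -2.65 0 0 -1; -2.31 -2.65 0 0 -1; -2.31 -2.65 0 0 -1; -2.31 -2.65 0 0 -1",
)

```text
clock: 17.37
position: [0.4025, 0.2943, 0.1824]
ee_rot: [3.134, 0.193, -0.004]
force: [-0.3, 0.6, -0.4]
width: 0.647
gripper_force: 25.0
```

>>> play_rows(
  increments="-2.31 -2.65 0 0 -1; 0 0 0 0 -1; 0 0 0 0 -1",
)

```text
clock: 17.62
position: [0.3761, 0.3186, 0.1827]
ee_rot: [3.134, 0.201, -0.004]
force: [0.7, -0.2, -1.7]
width: 0.65
gripper_force: 25.0
```

```bash
python3 -c "
from h import *
to(.380,.319,.035,7);print(st()[0]['force'])"
```

```text
turn 0.4  shift 0.39 0.00 14.77 n>=3.5 t17.6 tilt [-0.003  0.001 -1.   ] yaw 7.4
[ 0.65577042 -0.17786508 -1.71222877]
```

>>> play_rows(
  increments="0.3 0 3.5 0 -1; 0 0 3.5 0 -1; 0 0 3.5 0 -1; 0 0 2.8 0 -1; 0 0 1 0 -1",
)

```text
clock: 18.03
position: [0.3803, 0.3145, 0.0367]
ee_rot: [3.13, 0.192, -0.008]
force: [0.1, -0.9, -2.2]
width: 0.65
gripper_force: 25.0
```

>>> play_rows(
  increments="0 0 0.3 0 -1; 0 0 0.2 0 -1; 0 0 0 0 -1",
)

```text
clock: 18.28
position: [0.3825, 0.3183, 0.0369]
ee_rot: [-3.135, -0.196, -0.001]
force: [-0.8, -0.0, -0.9]
width: 0.651
gripper_force: 25.0
```

>>> play_rows(
  increments="0 0 0 0 1; 0 0 0 0 1; 0 0 0 0 1; 0 0 0 0 1; 0 0 -1 0 1",
)

```text
clock: 18.7
position: [0.3811, 0.3175, 0.0457]
ee_rot: [3.134, 0.198, -0.002]
force: [0.0, -0.6, 0.3]
width: 0.963
gripper_force: 0.0
```

>>> play_rows(
  increments="0 0 -3 0 1; 0 0 -3.5 0 1; 0 0 -3.5 0 1; 0 0 -1.5 0 1; 0 0 0 0 1",
)

```text
clock: 19.12
position: [0.3834, 0.32, 0.1661]
ee_rot: [-3.13, -0.198, -0.009]
force: [0.3, 0.3, 0.2]
width: 0.999
gripper_force: 0.0
```

```bash
cat >> h.py <<'E'
def wand(p):
    "silver wands: tip, foot, dir angle"
    for r in cut_out('wand_1',p):
        f=p['frame'][r['mask']].mean(0); rc,P=maskpts(p,r['mask']); Q=P[(P[:,2]>.003)&(P[:,2]<.02)][:,:2]
        if len(Q)<20: continue
        c=Q.mean(0); u=np.linalg.svd(Q-c,full_matrices=False)[2][0]; t=(Q-c)@u
        if abs(t.min())>t.max(): u=-u; t=-t   # longer side from centroid = tip
        print(round(r['confidence'],2),np.round(r['point']),'rgb',f.round(),'tip',(c+u*t.max()).round(4),'foot',(c+u*t.min()).round(4),'len %.3f'%np.ptp(t),'dir %.1f'%np.degrees(np.arctan2(u[1],u[0])))
E
python3 -c "
from h import *
a=shot('wrist')
for r in cut_out('box_a',a):
    rc,P=maskpts(a,r['mask']); print(r['confidence'],r['point'],rect(P,.045,.07),np.median(P[:,2]))
a=shot('top'); wand(a)
to(.52,.137,.18,5)
"
```

```text
0.75 [212.0, 275.2] (array([381.3, 318.5]), array([59.5, 60.1]), 7.5, 4919) 0.053419155506520544
0.72 [99.5, 276.3] (array([474. , 328.3]), array([59.7, 60.8]), 7.2, 6038) 0.053636649116826585
0.72 [204. 297.] rgb [176. 177. 175.] tip [ 0.5409 -0.0636] foot [ 0.4106 -0.0178] len 0.138 dir -19.4
0.64 [217. 234.] rgb [176. 177. 176.] tip [0.5211 0.1351] foot [0.3868 0.1233] len 0.135 dir 5.0
0.57 [256. 322.] rgb [145. 105. 156.] tip [ 0.3257 -0.1801] foot [ 0.3218 -0.0421] len 0.138 dir -88.4
0.56 [297. 377.] rgb [131.  88. 145.] tip [ 0.2251 -0.3144] foot [ 0.2167 -0.198 ] len 0.117 dir -85.8
turn 2.2  shift 12.25 19.20 -1.94 n>=5.5 t19.3 tilt [-0.001  0.001 -1.   ] yaw 7.2
```

>>> play_rows(
  increments="0 0 -1 2 1; 2.04 3.2 0 0 1; 2.04 3.2 0 0 1; 2.04 3.2 0 0 1; 2.04 3.2 0 0 1",
)

```text
clock: 19.73
position: [0.4746, 0.1964, 0.17]
ee_rot: [3.137, 0.145, -0.004]
force: [0.5, 0.8, -0.0]
width: 1.0
gripper_force: 0.0
```

>>> play_rows(
  increments="2.04 3.2 0 0 1; 2.04 3.2 0 0 1; 0 0 3 0 1; 0 0 0 0 0; 0 0 0 0 0",
  grip_force=3,
)

```text
clock: 20.15
position: [0.5193, 0.1374, 0.1392]
ee_rot: [3.137, 0.142, -0.008]
force: [-0.3, 0.7, -0.1]
width: 0.908
gripper_force: 0.0
```

```bash
python3 -c "
from h import *
a=shot('wrist','w3.png'); wand(a); to(.52,.1355,.002,5.2)
"
```

```text
0.72 [270. 276.] rgb [149. 140. 136.] tip [0.5264 0.1341] foot [0.3872 0.1217] len 0.140 dir 5.1
turn 0.1  shift -0.08 0.36 13.93 n>=3.3 t20.2 tilt [-0.001 -0.    -1.   ] yaw 5.3
```

View pics/w3.png

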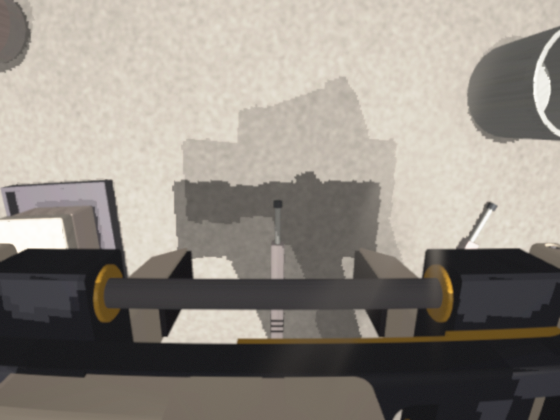

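>>> play_rows(
  increments="0.7 0.5 3.5 0 0; 0 0 3.5 0 0; 0 0 3.5 0 0; 0 0 2 0 0; 0 0 0.9 0 0",
)

```text
clock: 20.67
position: [0.5269, 0.1347, 0.0053]
ee_rot: [3.138, 0.147, -0.005]
force: [-0.2, 0.3, 0.9]
width: 0.509
gripper_force: 0.0
```

>>> play_rows(
  increments="0 0 0 0 -0.6; 0 0 0 0 -0.6; 0 0 0 0 -0.6",
)

```text
clock: 20.92
position: [0.5297, 0.1346, 0.009]
ee_rot: [-3.137, -0.144, -0.004]
force: [0.5, -0.4, -0.5]
width: 0.329
gripper_force: 0.0
```

```bash
python3 -c "
from h import *
to(.528,.1345,.0035,5.2); s=st()[0]; print(s['force'],s['width'])
"
```

```text
turn 0.1  shift -0.17 -0.00 0.55 n>=0.1 t20.9 tilt [ 0.003 -0.001 -1.   ] yaw 5.3
[ 0.49837631 -0.39897248 -0.54695606] 0.3287676389871052
```

>>> play_rows(
  increments="-0.2 0 0.5 0 -0.6; 0 0 0 0 -1; 0 0 0 0 -1; 0 0 0 0 -1; 0 0 0 0 -1",
)

```text
clock: 21.33
position: [0.5268, 0.1336, 0.0026]
ee_rot: [-3.138, -0.143, -0.001]
force: [0.0, 0.3, 0.3]
width: 0.051
gripper_force: 3.0
```

>>> play_rows(
  increments="0 0 0 0 -1; 0 0 0 0 -1; 0 0 -1 0 -1; 0 0 -2 0 -1; 0 0 -4 0 -1",
)

```text
clock: 21.75
position: [0.5238, 0.1326, 0.0702]
ee_rot: [3.136, 0.143, -0.011]
force: [0.9, 0.7, -0.9]
width: 0.046
gripper_force: 3.0
```

>>> play_rows(
  increments="0 0 -4 0 -1; 0 0 0 0 -1; 0 0 0 0 -1",
)

```text
clock: 22.0
position: [0.5293, 0.1344, 0.1162]
ee_rot: [-3.136, -0.143, -0.012]
force: [1.8, 0.6, 3.0]
width: 0.052
gripper_force: 3.0
```

```bash
python3 -c "
from h import *
s=st()[0];print(s['position'],s['width']); a=shot('scene','s4.png'); shot('wrist','w4.png')
im=np.hstack([cv2.imread('pics/s4.png')[150:360,150:430],cv2.resize(cv2.imread('pics/w4.png'),(280,210))]);cv2.imwrite('pics/c4.png',im)
"
```

```text
[0.52934627 0.13441804 0.11622777] 0.05247480824264585
```

View pics/c4.png

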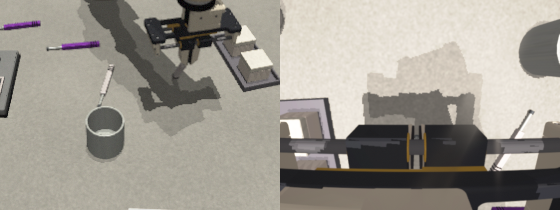

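>>> play_rows(
  increments="0 0 -3 0 -1; 0 0 -3 0 -1; 0 0 -3 0 -1; 0 0 -3 0 -1; 0 0 0 0 -1",
)

```text
clock: 22.52
position: [0.5283, 0.1343, 0.2368]
ee_rot: [-3.137, -0.143, -0.009]
force: [1.6, 1.0, -0.8]
width: 0.051
gripper_force: 3.0
```

```bash
python3 -c "
from h import *
s=st()[0];print(s['position'],s['width']); a=shot('scene','s5.png')
cv2.imwrite('pics/c5.png',cv2.resize(cv2.imread('pics/s5.png')[60:360,180:480],None,fx=2,fy=2))
for r in cut_out('wand_1',a):
    rc,P=maskpts(a,r['mask']); print(r['confidence'],r['point'],P.min(0).round(3),P.max(0).round(3))
"
```

```text
[0.52827729 0.13427563 0.23684906] 0.050708305328704184
0.79 [230.6, 255.6] [ 0.414 -0.057 -0.002] [ 0.513 -0.018  0.018]
0.79 [174.0, 174.9] [ 0.2   -0.305 -0.002] [ 0.235 -0.198  0.016]
0.66 [184.5, 336.9] [ 0.255  0.121 -0.004] [0.538 0.225 0.237]
0.5 [194.2, 233.1] [ 0.303 -0.143 -0.003] [ 0.335 -0.046  0.016]
```

View pics/c5.png

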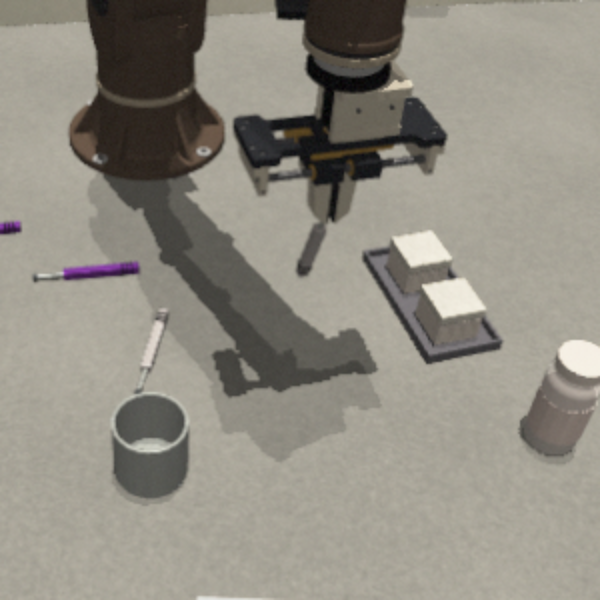

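```bash
cat >> h.py <<'E'
def hang(p):
    s,pos,R,psi=st(); m=np.argwhere(p['z_map']>0); P=world(p,m)
    k=(np.linalg.norm(P-pos,axis=1)<.17)&(P[:,2]<pos[2]-.005)&(P[:,2]>.03)&(abs((P-pos)@R[:,1])<.02); Q=P[k]
    for z in np.arange(.03,pos[2],.015):
        q=Q[(Q[:,2]>z)&(Q[:,2]<z+.015)]
        if len(q): print('z%.3f'%(z+.007),len(q),'tool x,y off', ((q.mean(0)-pos)@R[:,:2]).round(4))
    print('lowest',Q[:,2].min() if len(Q) else None, pos.round(3))
E
python3 -c "
from h import *
hang(vision.get_image('scene')); print(arm.observe()['force']); to(.640,-.0592,.24)"
```

```text
z0.112 7 tool x,y off [-0.04    0.0041]
z0.127 27 tool x,y off [-0.0376  0.0046]
z0.142 27 tool x,y off [-0.0326  0.0054]
z0.157 27 tool x,y off [-0.026   0.0049]
z0.172 29 tool x,y off [-0.022   0.0047]
z0.187 32 tool x,y off [-0.0159  0.0047]
z0.202 42 tool x,y off [-0.0108  0.0041]
z0.217 11 tool x,y off [-0.0113  0.0045]
lowest 0.11389430188995309 [0.526 0.133 0.231]
[-0.70701176 -0.38775626 -0.8774292 ]
turn 0.0  shift 9.63 20.21 -0.89 n>=5.4 t22.7 tilt [-0.002  0.001 -1.   ] yaw 5.2
```

>>> play_rows(
  increments="1.4 2 -0.4 0 -1; 1.4 2 -0.4 0 -1; 1.4 2 -0.4 0 -1; 1.4 2 -0.4 0 -1; 1.4 2 -0.4 0 -1",
)

```text
clock: 23.08
position: [0.6047, 0.0393, 0.2499]
ee_rot: [3.138, 0.144, -0.007]
force: [0.5, 0.3, -0.4]
width: 0.054
gripper_force: 3.0
```

>>> play_rows(
  increments="1.4 2 0 0 -1; 1.4 2 0 0 -1; 1.4 2 0 0 -1; 1.4 2 0 0 -1; 1.3 1.9 0 0 -1",
)

```text
clock: 23.5
position: [0.6826, -0.0531, 0.2493]
ee_rot: [3.138, 0.143, -0.007]
force: [-0.0, -0.0, -0.0]
width: 0.054
gripper_force: 3.0
```

>>> play_rows(
  increments="0 0 0 0 -1; 0 0 0 0 -1",
)

```text
clock: 23.67
position: [0.6823, -0.0535, 0.2491]
ee_rot: [3.138, 0.139, -0.008]
force: [-0.5, 1.0, -0.8]
width: 0.05
gripper_force: 3.0
```

```bash
python3 -c "
from h import *
hang(vision.get_image('scene')); print(arm.observe()['width']); to(.640,-.0592,.24)
hang(vision.get_image('top'))
a=vision.get_image('scene')
for r in cut_out('cup',a):
    rc,P=maskpts(a,r['mask']); print(r['confidence'],rect(P,.07,.09))
"
```

```text
z0.082 17 tool x,y off [-0.0015  0.001 ]
z0.127 8 tool x,y off [-0.0309  0.0038]
z0.142 29 tool x,y off [-0.0277  0.0041]
z0.157 24 tool x,y off [-0.0237  0.0039]
z0.172 31 tool x,y off [-0.0199  0.0042]
z0.187 29 tool x,y off [-0.0151  0.0034]
z0.202 30 tool x,y off [-0.011   0.0038]
z0.217 41 tool x,y off [-0.0072  0.003 ]
z0.232 20 tool x,y off [-0.0084  0.0027]
z0.247 2 tool x,y off [-0.0035  0.0012]
lowest 0.08012469621277463 [ 0.682 -0.052  0.25 ]
0.05019227575074035
turn 0.0  shift -4.25 0.35 0.97 n>=1.0 t23.7 tilt [-0.004 -0.001 -1.   ] yaw 5.2
lowest None [ 0.682 -0.051  0.25 ]
0.87 (array([645.2, -61.8]), array([77.3, 77.5]), 28.0, 338)
```

>>> play_rows(
  increments="0 0 2 0 -1; 0 0 2 0 -1; 0 0 2 0 -1; 0 0 2 0 -1; 0 0 1 0 -1",
)

```text
clock: 24.28
position: [0.6814, -0.0508, 0.1597]
ee_rot: [-3.138, -0.146, 0.005]
force: [-0.7, 0.2, -0.9]
width: 0.048
gripper_force: 3.0
```

```bash
python3 -c "
from h import *
hang(vision.get_image('scene')); print(arm.observe()['width'],arm.observe()['force'])
"
```

```text
z0.037 129 tool x,y off [-0.0299  0.0025]
z0.052 154 tool x,y off [-0.0289  0.0021]
z0.067 151 tool x,y off [-0.0251  0.0033]
z0.082 105 tool x,y off [-0.0202  0.0029]
z0.097 20 tool x,y off [-0.0137  0.0026]
z0.112 25 tool x,y off [-0.0104  0.0021]
z0.127 27 tool x,y off [-0.0068  0.0019]
z0.142 16 tool x,y off [-0.0075  0.0002]
z0.157 1 tool x,y off [-0.0021 -0.0007]
lowest 0.03013724190752609 [ 0.681 -0.051  0.159]
0.05452306945000694 [-0.93454776  0.17622718 -2.26606208]
```

>>> play_rows(
  increments="0 0 1 0 -1; 0 0 0 0 -0.7; 0 0 0 0 -0.7; 0 0 0 0 -0.5; 0 0 0 0 -0.5",
)

```text
clock: 24.75
position: [0.6837, -0.0519, 0.1534]
ee_rot: [3.138, 0.143, 0.003]
force: [-0.6, -0.5, -0.5]
width: 0.228
gripper_force: 0.0
```

>>> play_rows(
  increments="0 0 -2 0 -0.5; 0 0 -3.5 0 -0.5; 0 0 -3.5 0 0; 0 0 -2 0 0; 0 0 0 0 0",
)

```text
clock: 25.17
position: [0.6858, -0.052, 0.2691]
ee_rot: [3.138, 0.143, 0.016]
force: [1.1, 0.6, -0.4]
width: 0.419
gripper_force: 0.0
```

```bash
python3 -c "
from h import *
a=shot('scene','s6.png'); wand(vision.get_image('top')); to(.540,-.0645,.12,-19.5)
cv2.imwrite('pics/c6.png',cv2.resize(a['frame'][140:320,160:400,::-1],None,fx=3,fy=3))
"
```

```text
0.4 [213. 293.] rgb [126. 122. 119.] tip [ 0.4704 -0.0374] foot [ 0.4107 -0.0184] len 0.063 dir -17.6
turn 24.7  shift -13.05 5.95 14.22 n>=4.8 t25.3 tilt [ 0.  0. -1.] yaw 5.2
```

View pics/c6.png

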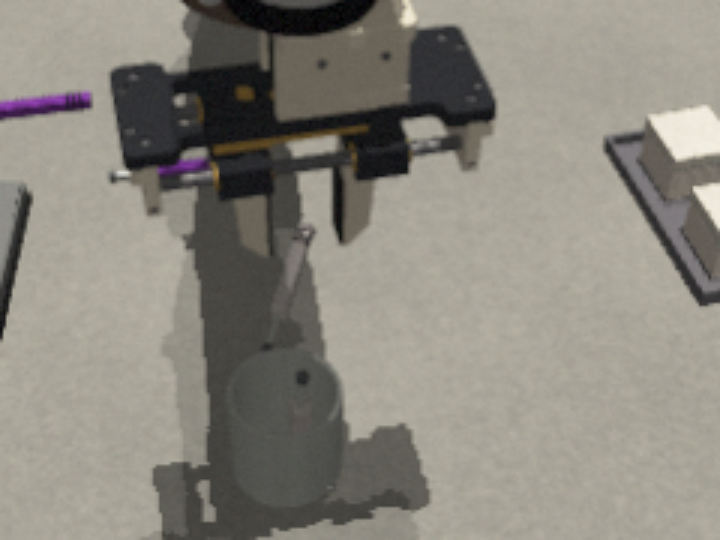

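>>> play_rows(
  increments="0 0 0 6.2 0; 0 0 0 6.2 0; 0 0 0 6.2 0; 0 0 0 6.1 0; -3.1 1.5 0 0 0",
)

```text
clock: 25.73
position: [0.6512, -0.0541, 0.2586]
ee_rot: [-3.095, 0.539, 0.003]
force: [-0.7, -1.3, -0.2]
width: 0.501
gripper_force: 0.0
```

>>> play_rows(
  increments="-3.1 1.5 0 0 0; -3.1 1.5 0 0 0; -3.1 1.5 0 0 0; 0 0 3.5 0 0; 0 0 3.5 0 0",
)

```text
clock: 26.15
position: [0.5453, -0.0677, 0.1928]
ee_rot: [-3.096, 0.533, -0.006]
force: [1.7, 0.0, -0.8]
width: 0.501
gripper_force: 0.0
```

>>> play_rows(
  increments="0 0 3.5 0 0; 0 0 2 0 0; 0 0 0 0 0; 0 0 0 0 0",
)

```text
clock: 26.48
position: [0.5448, -0.0672, 0.1359]
ee_rot: [3.096, -0.531, -0.006]
force: [0.0, -0.6, 0.5]
width: 0.499
gripper_force: 0.0
```

```bash
python3 -c "
from h import *
a=shot('wrist','w7.png'); wand(a); to(.543,-.065,.0045,-19.5)
"
```

```text
0.69 [ 55. 178.] rgb [141. 134. 131.] tip [ 0.659  -0.0637] foot [ 0.6469 -0.0515] len 0.017 dir -45.4
0.67 [267. 274.] rgb [151. 143. 138.] tip [ 0.4222 -0.0241] foot [ 0.5426 -0.066 ] len 0.127 dir 160.8
0.23 [196. 525.] rgb [133. 130. 127.] tip [ 0.3408 -0.2458] foot [ 0.5453 -0.2857] len 0.208 dir 169.0
turn 0.0  shift -0.44 -0.08 13.37 n>=3.2 t26.6 tilt [ 0.001 -0.    -1.   ] yaw -19.5
```

View pics/w7.png

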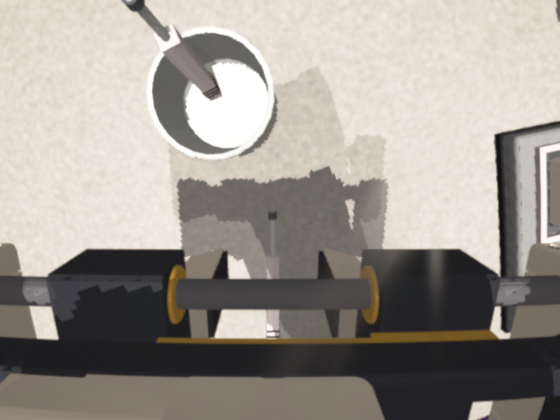

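>>> play_rows(
  increments="-0.3 0 3.5 0 0; 0 0 3.5 0 0; 0 0 3.5 0 0; 0 0 2 0 0; 0 0 0 0 0",
)

```text
clock: 27.0
position: [0.5418, -0.066, 0.0099]
ee_rot: [3.096, -0.531, -0.006]
force: [-1.1, -0.1, -0.3]
width: 0.499
gripper_force: 0.0
```

>>> play_rows(
  increments="0 0 0 0 -0.6; 0 0 0 0 -0.6; 0 0 0 0 -0.6",
)

```text
clock: 27.25
position: [0.5452, -0.0663, 0.0145]
ee_rot: [-3.096, 0.531, -0.006]
force: [-0.5, 0.4, 0.7]
width: 0.33
gripper_force: 0.0
```

```bash
python3 -c "
from h import *
to(.5435,-.0663,.004,-19.5); s=st()[0]; print(s['force'],s['width'],s['position'])
"
```

```text
turn 0.0  shift -0.16 0.06 1.05 n>=0.3 t27.2 tilt [ 0.004 -0.001 -1.   ] yaw -19.5
[-0.46536257  0.4435608   0.73889595] 0.33000728564469173 [ 0.54521538 -0.06630782  0.01448144]
```

>>> play_rows(
  increments="-0.2 0 1 0 -0.6; 0 0 0 0 -1; 0 0 0 0 -1; 0 0 0 0 -1; 0 0 0 0 -1",
)

```text
clock: 27.67
position: [0.5416, -0.0655, 0.0024]
ee_rot: [3.096, -0.531, 0.0]
force: [0.9, -0.6, 0.6]
width: 0.056
gripper_force: 3.0
```

>>> play_rows(
  increments="0 0 0 0 -1; 0 0 0 0 -1; 0 0 -1 0 -1; 0 0 -2 0 -1; 0 0 -4 0 -1",
)

```text
clock: 28.08
position: [0.5387, -0.0653, 0.0704]
ee_rot: [3.095, -0.531, -0.011]
force: [0.5, -0.3, 0.4]
width: 0.045
gripper_force: 3.0
```

>>> play_rows(
  increments="0 0 -4 0 -1; 0 0 -3 0 -1; 0 0 -3 0 -1; 0 0 -3 0 -1; 0 0 -4 0 -1",
)

```text
clock: 28.5
position: [0.54, -0.0655, 0.2433]
ee_rot: [3.096, -0.531, -0.003]
force: [0.6, -0.5, -0.4]
width: 0.047
gripper_force: 3.0
```

>>> play_rows(
  increments="0 0 -1.5 0 -1; 0 0 0 0 -1; 0 0 0 0 -1",
)

```text
clock: 28.75
position: [0.5417, -0.0656, 0.2586]
ee_rot: [-3.096, 0.531, -0.004]
force: [-0.5, 0.5, -1.6]
width: 0.049
gripper_force: 3.0
```

```bash
python3 -c "
from h import *
print(arm.observe()['width'])
a=vision.get_image('scene'); hang(a)
to(.643,-.0605,.26)
for r in cut_out('wand_1',a):
    rc,P=maskpts(a,r['mask']); print(np.round(r['point']),P.min(0).round(3),P.max(0).round(3))
"
```

```text
0.04890804355368631
z0.127 14 tool x,y off [ 0.0142 -0.0012]
z0.142 35 tool x,y off [ 0.0131 -0.    ]
z0.157 43 tool x,y off [ 0.012  -0.0004]
z0.172 40 tool x,y off [ 0.0105 -0.0003]
z0.187 41 tool x,y off [ 0.0088 -0.0006]
z0.202 39 tool x,y off [ 0.008  -0.0005]
z0.217 45 tool x,y off [ 0.0067 -0.0008]
z0.232 35 tool x,y off [ 0.0024 -0.0004]
z0.247 15 tool x,y off [ 0.0012 -0.0001]
lowest 0.1271626785034281 [ 0.541 -0.065  0.257]
turn 0.0  shift 9.46 -3.87 -0.28 n>=2.5 t28.8 tilt [-0.  0. -1.] yaw -19.5
[202. 245.] [ 0.261 -0.076 -0.002] [ 0.558 -0.042  0.25 ]
[177. 171.] [ 0.196 -0.305 -0.004] [ 0.234 -0.2    0.017]
[197. 226.] [ 0.3   -0.182 -0.004] [ 0.335 -0.064  0.017]
[277. 260.] [ 0.609 -0.06   0.031] [ 0.688 -0.048  0.146]
```

>>> play_rows(
  increments="1.8 -0.6 0 0 -1; 1.8 -0.6 0 0 -1; 1.7 -0.6 0 0 -1; 1.7 -0.6 0 0 -1; 0 0 0 0 -1",
)

```text
clock: 29.27
position: [0.6171, -0.0658, 0.2548]
ee_rot: [3.096, -0.53, -0.004]
force: [-0.8, 0.4, -0.5]
width: 0.05
gripper_force: 3.0
```

>>> play_rows(
  increments="0 0 0 0 -1; 0 0 0 0 -1; 0 0 0 0 -1",
)

```text
clock: 29.52
position: [0.6144, -0.0663, 0.2566]
ee_rot: [3.096, -0.532, -0.002]
force: [-0.4, -0.1, -0.8]
width: 0.051
gripper_force: 3.0
```

```bash
python3 -c "
from h import *
print(arm.observe()['width'])
a=shot('scene','s8.png'); hang(a)
to(.643,-.0605,.26)
cv2.imwrite('pics/c8.png',cv2.resize(a['frame'][140:320,160:400,::-1],None,fx=3,fy=3))
"
```

```text
0.05141434966769099
z0.127 21 tool x,y off [ 0.0134 -0.0007]
z0.142 44 tool x,y off [ 0.0123 -0.0015]
z0.157 49 tool x,y off [ 0.0103 -0.0011]
z0.172 45 tool x,y off [ 0.0094 -0.0013]
z0.187 48 tool x,y off [ 0.008  -0.0012]
z0.202 48 tool x,y off [ 0.0065 -0.001 ]
z0.217 58 tool x,y off [ 0.0042 -0.001 ]
z0.232 31 tool x,y off [ 0.0019 -0.0004]
z0.247 10 tool x,y off [0.0002 0.0008]
lowest 0.12589744864215058 [ 0.615 -0.066  0.257]
turn 0.0  shift 2.48 -1.49 -0.31 n>=0.7 t29.6 tilt [-0.001  0.    -1.   ] yaw -19.5
```

View pics/c8.png

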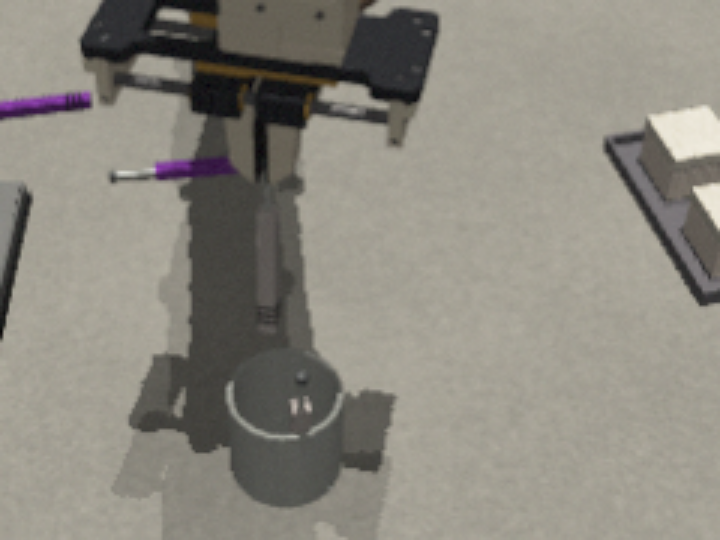

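>>> play_rows(
  increments="0 0 2 0 -1; 0 0 2 0 -1; 0 0 2 0 -1; 0 0 2 0 -1; 0 0 1 0 -1",
)

```text
clock: 29.98
position: [0.6138, -0.0662, 0.1651]
ee_rot: [3.096, -0.531, -0.005]
force: [0.1, 0.3, -0.0]
width: 0.046
gripper_force: 3.0
```

```bash
python3 -c "
from h import *
s=arm.observe();print(s['width'],s['force'],s['position']); hang(vision.get_image('scene'))
"
```

```text
0.046008949892157126 [ 0.05535502  0.32413778 -0.01740802] [ 0.61375022 -0.06615713  0.16507506]
z0.037 140 tool x,y off [ 0.0323 -0.0001]
z0.052 156 tool x,y off [0.0316 0.0011]
z0.067 186 tool x,y off [ 0.0275 -0.0009]
z0.082 136 tool x,y off [0.0281 0.0008]
z0.097 37 tool x,y off [ 0.0063 -0.0015]
z0.112 38 tool x,y off [ 0.0054 -0.0019]
z0.127 47 tool x,y off [ 0.0035 -0.0011]
z0.142 13 tool x,y off [ 0.0018 -0.0001]
z0.157 4 tool x,y off [ 0.0013 -0.0007]
lowest 0.030012330096295226 [ 0.613 -0.066  0.164]
```

Good, no contact; lower the last bit, release, rise.

>>> play_rows(
  increments="0 0 1 0 -1; 0 0 0.5 0 -1; 0 0 0 0 -0.7; 0 0 0 0 -0.7; 0 0 0 0 -0.5",
)

```text
clock: 30.45
position: [0.616, -0.0663, 0.1531]
ee_rot: [-3.096, 0.531, -0.002]
force: [-0.3, 0.2, 0.2]
width: 0.181
gripper_force: 0.0
```

>>> play_rows(
  increments="0 0 -2 0 -0.5; 0 0 -3.5 0 -0.5; 0 0 -3.5 0 -0.5; 0 0 -2 0 -0.5; 0 0 0 0 -0.5",
)

```text
clock: 30.87
position: [0.6182, -0.0665, 0.2685]
ee_rot: [-3.095, 0.531, -0.015]
force: [0.9, -0.7, 1.0]
width: 0.249
gripper_force: 0.0
```

```bash
python3 -c "
from h import *
a=shot('scene','s9.png')
cv2.imwrite('pics/c9.png',cv2.resize(a['frame'][180:330,190:350,::-1],None,fx=4,fy=4))
for r in cut_out('wand_1',a):
    rc,P=maskpts(a,r['mask']); print(np.round(r['point']),P.min(0).round(3),P.max(0).round(3))
for r in cut_out('ready_button',a)[:2]:
    rc,P=maskpts(a,r['mask']); print('btn',r['confidence'],np.round(r['point']),rect(P,.034,.05),P[:,2].max())
to(.3765,-.3155,.12,-7.2)
"
```

```text
[263. 251.] [ 0.518 -0.075 -0.   ] [ 0.676 -0.057  0.148]
[193. 228.] [ 0.3   -0.148 -0.003] [ 0.624 -0.045  0.275]
[173. 169.] [ 0.197 -0.307 -0.002] [ 0.236 -0.203  0.018]
[192. 387.] [ 0.323  0.282 -0.001] [0.453 0.382 0.059]
[276. 262.] [ 0.608 -0.06   0.029] [ 0.686 -0.041  0.146]
[213. 404.] [0.405 0.293 0.006] [0.511 0.359 0.058]
btn 0.57 [206. 140.] (array([ 381.8, -318.6]), array([22.7, 21.9]), 77.0, 59) 0.05161882790204564
turn -12.3  shift -20.57 27.73 14.23 n>=9.0 t31.0 tilt [ 0. -0. -1.] yaw -19.5
```

View pics/c9.png

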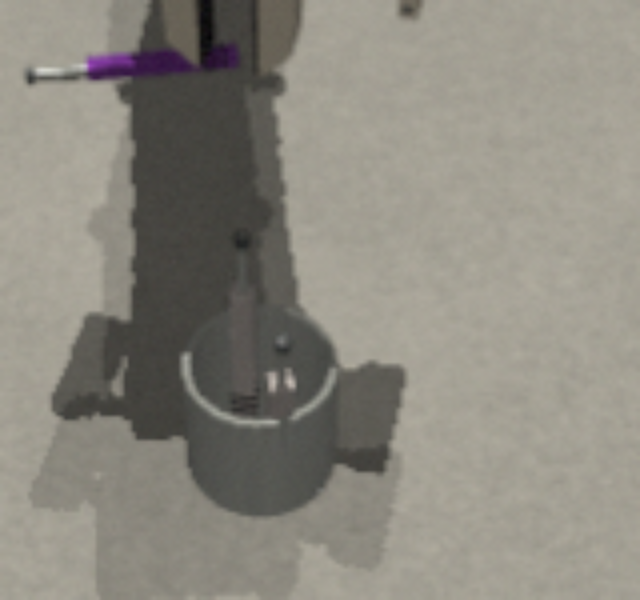

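>>> play_rows(
  increments="0 0 0 -6.2 -1; 0 0 0 -6.1 -1; -2.03 2.78 0 0 -1; -2.03 2.78 0 0 -1; -2.03 2.78 0 0 -1",
)

```text
clock: 31.43
position: [0.543, -0.1417, 0.2605]
ee_rot: [-3.135, 0.194, 0.004]
force: [0.0, -1.0, -0.4]
width: 0.004
gripper_force: 0.0
```

>>> play_rows(
  increments="-2.03 2.78 0 0 -1; -2.03 2.78 0 0 -1; -2.03 2.78 0 0 -1; -2.03 2.78 0 0 -1; -2.03 2.78 0 0 -1",
)

```text
clock: 31.85
position: [0.4245, -0.2672, 0.261]
ee_rot: [-3.135, 0.196, 0.003]
force: [-0.6, -0.6, -0.5]
width: 0.002
gripper_force: 0.0
```

>>> play_rows(
  increments="-2.03 2.78 0 0 -1; -2.03 2.78 0 0 -1; 0 0 0 0 -1; 0 0 0 0 -1; 0 0 0 0 -1",
)

```text
clock: 32.27
position: [0.3792, -0.316, 0.2614]
ee_rot: [-3.134, 0.197, 0.002]
force: [-0.4, 0.2, -0.5]
width: 0.003
gripper_force: 0.0
```

```bash
python3 -c "
from h import *
a=shot('wrist')
for r in cut_out('ready_button',a)[:2]:
    rc,P=maskpts(a,r['mask']); print('btn',r['confidence'],np.round(r['point']),rect(P,.036,.05),np.percentile(P[:,2],95))
to(.379,-.3165,.06,-7.2)
a=shot('top','t10.png'); wand(a)
for q,lo,hi in (('box_a',.045,.08),('ready_button',.034,.05)):
  for r in cut_out(q,a):
    rc,P=maskpts(a,r['mask']); print(q,r['confidence'],np.round(r['point']),rect(P,lo,hi))
"
```

```text
btn 0.79 [190. 276.] (array([ 377.3, -317.1]), array([26.6, 26.7]), 16.2, 453) 0.047591977324330736
turn 0.1  shift -0.09 0.11 20.16 n>=4.8 t32.4 tilt [-0.001 -0.001 -1.   ] yaw -7.1
0.62 [295. 380.] rgb [70. 49. 77.] tip [ 0.2276 -0.3367] foot [ 0.2161 -0.1977] len 0.139 dir -85.3
0.45 [256. 321.] rgb [129.  93. 138.] tip [ 0.3258 -0.1775] foot [ 0.3218 -0.0421] len 0.135 dir -88.3
box_a 0.62 [232. 159.] (array([380.2, 319. ]), array([60.2, 61.8]), 7.9, 578)
box_a 0.61 [194. 156.] (array([474.2, 328.9]), array([61. , 61.6]), 6.4, 569)
ready_button 0.44 [239. 409.] (array([ 369.7, -315.9]), array([12.7, 23.8]), 10.0, 45)
```

View pics/t10.png

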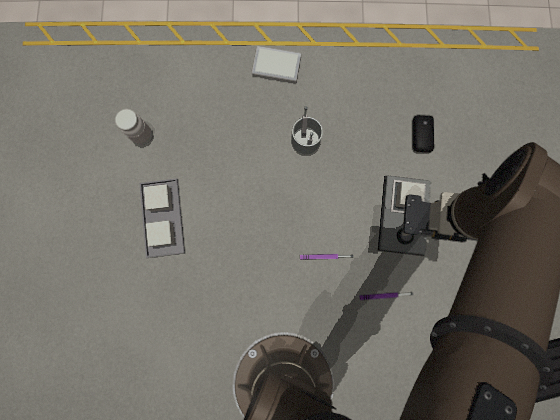

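>>> play_rows(
  increments="-0.1 0.1 3.5 0 -1; 0 0 3.5 0 -1; 0 0 3.5 0 -1; 0 0 3.5 0 -1; 0 0 3.5 0 -1",
)

```text
clock: 32.98
position: [0.3786, -0.3172, 0.086]
ee_rot: [3.135, -0.195, 0.001]
force: [1.6, 0.5, 0.1]
width: 0.005
gripper_force: 0.0
```

>>> play_rows(
  increments="0 0 2.5 0 -1; 0 0 0.5 0 -1; 0 0 0.2 0 -1; 0 0 0 0 -1",
)

```text
clock: 33.32
position: [0.3788, -0.3178, 0.0558]
ee_rot: [3.135, -0.196, 0.001]
force: [-0.1, 0.6, 0.8]
width: 0.005
gripper_force: 0.0
```

>>> play_rows(
  increments="0 0 0.2 0 -1; 0 0 0.1 0 -1; 0 0 0 0 -1",
)

```text
clock: 33.57
position: [0.3789, -0.318, 0.0533]
ee_rot: [3.134, -0.196, 0.003]
force: [-0.2, 0.3, 0.2]
width: 0.007
gripper_force: 0.0
```

>>> play_rows(
  increments="0 0 0.3 0 -1; 0 0 0.3 0 -1; 0 0 0 0 -1",
)

```text
clock: 33.82
position: [0.3785, -0.3178, 0.0461]
ee_rot: [3.135, -0.196, 0.001]
force: [0.0, 0.0, 2.1]
width: 0.006
gripper_force: 1.0
```

>>> play_rows(
  increments="0 0 0.2 0 -1; 0 0 0.2 0 -1; 0 0 0 0 -1",
)

```text
clock: 34.07
position: [0.3785, -0.3178, 0.0421]
ee_rot: [3.135, -0.197, 0.001]
force: [0.1, -0.6, 4.2]
width: 0.001
gripper_force: 2.2
```

>>> play_rows(
  increments="0 0 0.2 0 -1; 0 0 0 0 -1; 0 0 0 0 -1",
)

```text
clock: 34.32
position: [0.3786, -0.3178, 0.0411]
ee_rot: [3.135, -0.197, 0.002]
force: [-1.2, 1.9, 15.9]
width: 0.006
gripper_force: 8.0
```

Bottomed out (16 N, past the 5 N spring). Release and rise.

>>> play_rows(
  increments="0 0 -1 0 -1; 0 0 -3 0 -1; 0 0 -3.5 0 -1; 0 0 -3.5 0 -1; 0 0 -3.5 0 -1",
)

```text
clock: 34.73
position: [0.3773, -0.3171, 0.1866]
ee_rot: [-3.135, 0.197, 0.002]
force: [1.2, 0.3, -0.4]
width: 0.009
gripper_force: 0.0
```

>>> play_rows(
  increments="0 0 0 0 -1; -3 0 0 0 -1; -3 0 0 0 -1; 0 0 0 0 -1; 0 0 0 0 -1",
)

```text
clock: 35.15
position: [0.317, -0.3098, 0.1853]
ee_rot: [-3.135, 0.2, 0.001]
force: [0.7, 0.2, 1.1]
width: 0.004
gripper_force: 0.0
```

```bash
python3 -c "
from h import *
a=shot('scene'); w=shot('wrist')
for n,p in (('s',a),('w',w)):
  for q,lo,hi in (('box_a',.045,.08),('ready_button',.034,.055)):
    for r in cut_out(q,p):
      rc,P=maskpts(p,r['mask']); print(n,q,round(r['confidence'],2),np.round(r['point']),rect(P,lo,hi),np.percentile(P[:,2],95).round(3))
for r in cut_out('wand_1',a):
    rc,P=maskpts(a,r['mask']); print(np.round(r['point']),P.min(0).round(3),P.max(0).round(3))
"
```

```text
s box_a 0.95 [213. 404.] (array([475.4, 326.2]), array([63.8, 62.6]), 8.2, 495) 0.055
s box_a 0.91 [236. 132.] (array([ 483.5, -329.1]), array([59.2, 63.1]), 81.2, 779) 0.078
s box_a 0.9 [192. 386.] (array([383.3, 315.1]), array([62.6, 60.7]), 9.3, 398) 0.056
s box_a 0.65 [236. 143.] (array([ 440.5, -322. ]), array([ 50.4, 148.5]), 77.2, 76) 0.039
s ready_button 0.57 [208. 141.] (array([ 379.6, -319.5]), array([22.2, 22.1]), 0.9, 75) 0.05
w box_a 0.95 [ 28. 270.] (array([ 465. , -326.3]), array([59.8, 30.5]), 82.8, 3957) 0.076
w ready_button 0.89 [138. 274.] (array([ 376.7, -317.3]), array([27.3, 25.9]), 83.1, 756) 0.048
[262. 249.] [ 0.511 -0.075 -0.003] [ 0.628 -0.053  0.146]
[194. 229.] [ 0.316 -0.146 -0.001] [ 0.334 -0.048  0.017]
[275. 258.] [ 0.606 -0.06   0.027] [ 0.686 -0.043  0.146]
[175. 170.] [ 0.196 -0.34  -0.003] [ 0.234 -0.2    0.017]
[235. 148.] [ 0.301 -0.406 -0.003] [ 0.547 -0.252  0.08 ]
```

Everything is in place, the button is up again and the arm is clear.

```bash
python3 -c "
from h import *
print(job.sign_off())"
```

```text
the job is handed in; nothing more can be done
None
```

I handed the job in after about 35 s on the robot's clock: the heavy box is in the nest, both light boxes are in the tray, both silver wands present stand tip up in the cup, and the button was pressed fully down and let go. No verdict came back from the judging.

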